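# Sweep the nuts off the sorting tray into the stock bin

### The job

Some fasteners are still lying on the black sorting tray: sweep the three loose hexagon nuts across the tray's deck and out over its open lip, so that all three drop into the blue bin that stands under the lip. Only push the nuts along the deck, never pick them up, and leave the two bolts standing on their heads where they are and the bottle and screwdriver beside the tray undisturbed.

Things in the scene. Friction and masses are not known exactly. Their poses are not given: they have to be found in the camera images.
- tray: Sorting tray of black conductive plastic on four feet, fixed to the bench. Its flat deck spans x -140..140, y -120..140 mm of the tray's frame, ringed by a rim 2 mm thick, 13 mm high. Its one opening is the outlet in the middle of the -y side, 120 mm wide (x -60..60), where the deck runs on as a lip to y = -150 mm. Origin: at bench height, z up, -y towards the outlet.
- tray_deck (a point): Point on the deck's upper surface, straight above the tray's origin, 60 mm above the bench; axes as the tray's. The fasteners start within x -105..105, y -20..85 mm of it, at least 45 mm apart (centre to centre). In the two corners beside the outlet slanting guide plates, 13 mm high, run from (+-140, -50) to (+-60, -120) mm and funnel towards it; side rims of the same height go on along the lip.
- tray_lip (a point): Middle of the free edge of the lip, at the height of the deck's upper surface (60 mm above the bench); axes as the tray's: -y points outwards, over the bin. What is pushed past this edge drops into the bin.
- bin: Blue open-topped plastic stock bin standing loose on the bench under the lip: outside 170 mm (its x) by 120 mm (its y) by 50 mm high, walls and floor 3 mm, 0.4 kg. Its inner long side is tucked up to 20 mm beneath the lip, with 6 mm between bin rim and lip. Origin: centre of its underside, z up.
- nut1: A loose M12 hexagon nut, zinc-plated steel, lying flat on the deck of the tray: 18 mm across the flats, 20.8 mm across the corners, 10.8 mm high, about 17 g. Slides when pushed. Origin: centre of its underside, z up.
- nut2: A loose M12 hexagon nut, zinc-plated steel, lying flat on the deck of the tray: 18 mm across the flats, 20.8 mm across the corners, 10.8 mm high, about 17 g. Slides when pushed. Origin: centre of its underside, z up.
- nut3: A loose M12 hexagon nut, zinc-plated steel, lying flat on the deck of the tray: 18 mm across the flats, 20.8 mm across the corners, 10.8 mm high, about 17 g. Slides when pushed. Origin: centre of its underside, z up.
- bolt1: An M12 hexagon bolt standing on its head on the deck of the tray, threaded shank straight up: head 18 mm across the flats, 20.8 mm across the corners and 7.5 mm high, shank 12 mm in diameter, 42.5 mm high overall, 45 g. To be left standing. Origin: centre of the head's underside, z up.
- bolt2: An M12 hexagon bolt standing on its head on the deck of the tray, threaded shank straight up: head 18 mm across the flats, 20.8 mm across the corners and 7.5 mm high, shank 12 mm in diameter, 42.5 mm high overall, 45 g. To be left standing. Origin: centre of the head's underside, z up.
- bottle: Green bottle with a yellow cap standing on the bench on the outlet side of the tray, 60 mm in diameter, 170 mm high. Bystander. Origin: centre of its underside.
- driver: Screwdriver lying on the bench on the side of the tray away from the outlet, about 200 mm long. Bystander. Origin: under its middle, x along its length.
Not all that is in view belongs to the job. There is more than one size of the bin; the one meant has the size given above.

How it is judged:
By the outcome, as a careful person would: the job done as asked, in the order asked, and still so for the second after the job is handed in, with the robot touching nothing.
It also fails if it takes over 51 s, if anything falls off the work surface, if the arm or the gripper's body presses on something with over 40 N, if the wrist force passes 120 N, or if a joint passes its speed limit or range.

### The arm

A 7-joint arm with a two-finger parallel gripper is mounted at the origin on the work surface. World frame = base frame: x ahead of the robot, y to its left, z up, the work surface at z = 0. Lengths are in m, angles in rad, forces in N, time in s.
With the tool pointing down it reaches from about 0.4 to 0.85 m from the base axis. Payload 10.4 kg.
Tool frame: the origin (TCP) lies at the very end of the fingers, on their centre line; the grasp point (between the pads) lies 19 mm behind it; z points along the fingers, y is the direction in which the jaws open and shut (so a half turn about z gives the same grasp; the last joint's range is limited). The gripper opens to 87 mm and grips with 3 to 60 N. Pads are 19 mm wide; open, the fingers measure 117 mm over their backs; the gripper's body (75 mm by 190 mm) begins 51 mm behind the grasp point.
Start: joints at [-1.334, 0.332, -0.065, 1.46, 0.022, 1.35, -0.088], TCP at [0.161, 0.604, 0.223] pointing down, gripper open.
Joint ranges: [-2.6, 2.6], [-0.5, 2.12], [-1.47, 1.34], [0.16, 2.42], [-1.27, 4.41], [0.06, 2.06], [-2.6, 2.6]. Speed limits (rad/s): [2.22, 2.22, 2.79, 2.79, 3.14, 3.14, 3.14].

### API

Orientations are given as a unit quaternion [x, y, z, w].
In Python, from bench import r, eyes, job gives the robot as it stands. The module is installed in compiled form; this text tells all that it offers.
- The arm moves only by the tool play_rows, never from a script. Its argument "motion" is a list of rows, each a list of 7 numbers: the shift along the tool's x, y, z as a fraction of full scale, then the turn, a rotation vector about the tool's x, y, z as a fraction of full scale, then the opening in per cent of the stroke, from 0 (shut) to 100 (fully open). A call has 1 to 5 rows; each row is the pose to reach, as a shift and turn from the pose commanded when the call began, along the tool's axes at that moment; what a row does not reach only later rows make up. Full scale, the value 1, is 0.2 m for a shift and 90 degrees for a turn. A row lasts 1/8 s, in which the tool goes at most 62.5 mm and 10.7 degrees, less where a joint would pass 70% of its speed; a pose out of reach is approached as far as the arm can. A call with a number of a shift or a turn outside -1 to 1 is refused whole. A call with a gripper value outside its range is refused whole. The fingers move at their own pace and stop on an object; "squeeze" is the grip in N (left out, the last holds). Time passes only in rows, so rows that repeat a pose let the fingers close. It gives the time, the measured TCP pose, the force and the opening at its end, in the units of the state.
- r.read_state(): the state, without advancing time (a new reading comes with each control period).
- eyes.camera(name): name is "scene" or "top" or "wrist"; returns a dict with "image" (400x640x3 uint8, red, green, blue), "mtx" (3x3 intrinsics, pixels), "dist" ([k1, k2, p1, p2, k3] as OpenCV has them; the pictures are not rectified), "R" (3x3) and "t" (3): a world point X has camera coordinates R X + t. Camera axes: x right, y down, z forward; pixel columns grow to the right and rows downward; lengths in m; the calibration is good to about 2 mm. A picture is of the moment at which its call begins. There is no depth.
- job.close_job(): hands the job in, once; it reports no verdict.
Trained networks look in a picture, given as the dict that the camera call returned (one of the last four; its "shot" number tells which), for a name from the list of things; names that differ only in an ending like _2 or _b are one class to them, and where a whole thing is asked for, a point or a joint stands for the part that bears it (a point fixed in the world has none). Each returns a list of dicts, best first, with "p" (0 to 1); they miss things now and then, are a little off and sometimes report something else, mostly with a low value. They report only what shows in the picture. A call takes as long as a camera call. They do not tell look-alikes from the thing itself.
- eyes.regions_of(picture, label): "region" (400x640 bool, what is visible of it) and "xy" ([column, row] in pixels, amid what is visible of it).
- eyes.landmark_of(picture, label): "xy" ([column, row] in pixels: a listed point, or the origin of a listed thing).
The state is a dict: "time": time; "joint_positions": joint angles; "joint_vel": joint speeds; "joint_torque": joint torques, N m; "ee_pos": TCP position; "eef_rot": TCP orientation; "ft_force": force on the tool from outside, world axes, zero at the start; "torque": the same for the moment, N m; "width": finger opening in m.
Only numpy, scipy, OpenCV 4.12 (cv2) and the standard library are available. Lean on these libraries where they do the work, as an engineer would, in place of code of your own. Each camera call takes 0.05 s, during which the arm holds its last target. There are 200 camera calls.

## Working session

There is one attempt and no reset: what is moved stays moved. The work goes in short steps, Python scripts to look and compute and a tool call to move; the robot and the scene stay as the last step left them, time stands still between calls to the robot, and variables do not carry over. Pictures are saved under pics/ and viewed, about 8 in all and at most 12, crops included, and the job is handed in when it is done.

Besides the shell and the picture viewer there is one more tool, called after "Request:" as name(argument=value, ...), one argument or row to a line, values as JSON. play_rows: Moves the arm, as the interface text tells. Shift numbers are shares of 0.2 m and turn numbers shares of 90 degrees, none past 1 either way. Its arguments: {"type":"object","properties":{"motion":{"type":"array","items":{"type":"array","items":{"type":"number"}}},"squeeze":{"type":"number"}},"required":["motion"]}

```bash
mkdir -p pics
cat > h.py <<'E'
import numpy as np, cv2
from bench import r, eyes, job
def ray(p,xy):
    u=cv2.undistortPoints(np.array([[xy]],float),np.array(p['mtx']),np.array(p['dist'])).ravel()
    R=np.array(p['R']);t=np.array(p['t'])
    return -R.T@t, R.T@np.array([u[0],u[1],1.])
def onz(p,xy,z):
    c,d=ray(p,xy); return c+d*(z-c[2])/d[2]
def proj(p,X):
    R=np.array(p['R']);return cv2.projectPoints(np.array(X,float).reshape(-1,3),cv2.Rodrigues(R)[0],np.array(p['t'],float),np.array(p['mtx']),np.array(p['dist']))[0].reshape(-1,2)
def save(p,n): cv2.imwrite('pics/'+n+'.png',p['image'][:,:,::-1])
E
python3 - <<'E'
from h import *
s=r.read_state();print({k:np.round(v,3).tolist() for k,v in s.items()})
for n in('top','scene'):
    p=eyes.camera(n);save(p,n+'0')
    for l,z in [('tray_deck',.06),('tray_lip',.06),('nut1',.06),('bolt1',.06),('bin',0),('bottle',0),('driver',0)]:
        for d in eyes.landmark_of(p,l): print(n,l,round(d['p'],2),np.round(d['xy']),np.round(onz(p,d['xy'],z),3))
E
```

```text
{'time': 0.0, 'joint_positions': [-1.334, 0.333, -0.065, 1.461, 0.022, 1.35, -0.088], 'joint_vel': [-0.0, -0.001, -0.001, -0.0, -0.0, -0.0, 0.001], 'joint_torque': [-0.0, -62.325, 0.025, -38.99, -0.061, 0.04, 0.0], 'ee_pos': [0.16, 0.604, 0.222], 'eef_rot': [0.13, 0.992, -0.001, -0.0], 'ft_force': [0.968, -0.047, 0.407], 'torque': [-0.08, 0.005, -0.058], 'width': 0.087}
top tray_deck 0.63 [281. 176.] [0.536 0.064 0.06 ]
top tray_lip 0.85 [329. 165.] [ 0.57  -0.081  0.06 ]
top nut1 0.45 [254. 158.] [0.589 0.146 0.06 ]
top nut1 0.42 [266. 173.] [0.545 0.11  0.06 ]
top nut1 0.41 [280. 141.] [0.645 0.069 0.06 ]
top bolt1 0.56 [262. 197.] [0.47  0.119 0.06 ]
top bolt1 0.49 [287. 201.] [0.46  0.043 0.06 ]
top bin 0.87 [344. 164.] [ 0.587 -0.132  0.   ]
top bin 0.75 [382. 252.] [ 0.311 -0.25   0.   ]
top bin 0.58 [495. 248.] [ 0.327 -0.607  0.   ]
top bottle 0.98 [446. 180.] [ 0.538 -0.457  0.   ]
top bottle 0.43 [260. 193.] [0.492 0.134 0.   ]
top driver 0.68 [162. 177.] [0.538 0.45  0.   ]
scene tray_deck 0.87 [341. 233.] [0.537 0.067 0.06 ]
scene tray_lip 0.87 [299. 219.] [ 0.561 -0.092  0.06 ]
scene nut1 0.57 [324. 248.] [0.633 0.069 0.06 ]
scene nut1 0.37 [349. 238.] [0.54  0.103 0.06 ]
scene bolt1 0.42 [367. 228.] [0.46  0.123 0.06 ]
scene bolt1 0.4 [351. 219.] [0.449 0.052 0.06 ]
scene bin 0.86 [309. 189.] [ 0.3   -0.256  0.   ]
scene bin 0.81 [249. 170.] [ 0.334 -0.581  0.   ]
scene bin 0.58 [288. 229.] [ 0.57  -0.138  0.   ]
scene bottle 0.75 [237. 192.] [ 0.507 -0.476  0.   ]
scene driver 0.69 [450. 299.] [ 0.532  0.452 -0.   ]
scene driver 0.62 [298. 222.] [ 0.514 -0.137  0.   ]
```

View pics/top0.png

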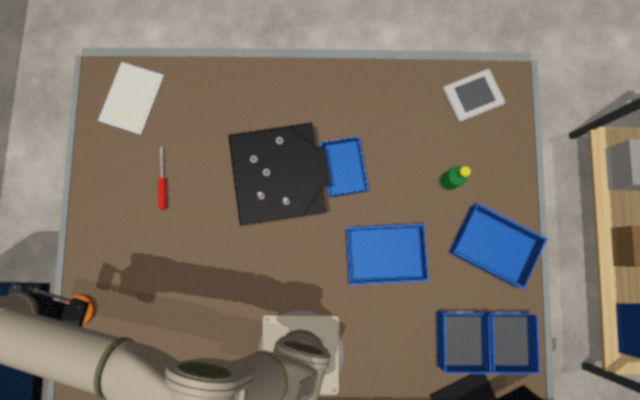

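View pics/scene0.png

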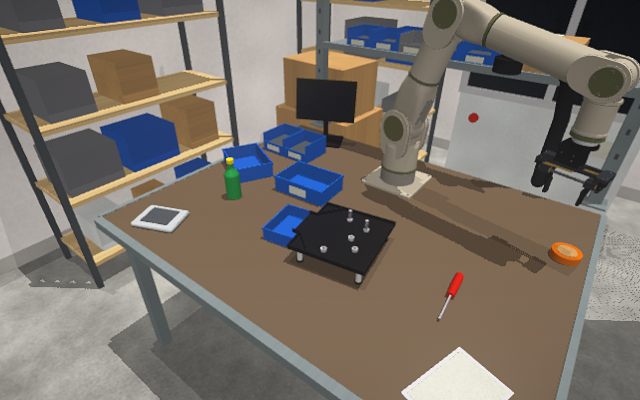

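The top view shows the tray centred near (281,176), with three nuts at (254,158), (266,173) and (280,141), and two bolts at (262,197) and (287,201). There are four blue bins. The one under the lip, at (345,165), is the one meant: it is the only bin tucked under the lip and it is the smaller size. The bins at (387,252), (497,245) and (488,342) are decoys. I'll move over the tray for a close look.

Request:
play_rows(
  motion=[
    [-0.2,-0.15,-0.04,0,0,0.1,16],
    [-0.4,-0.3,-0.08,0,0,0.2,16],
    [-0.6,-0.45,-0.12,0,0,0.3,16],
    [-0.8,-0.6,-0.16,0,0,0.4,16],
    [-1,-0.75,-0.2,0,0,0.5,16],
  ],
  squeeze=20,
)

```text
time: 1.42
ee_pos: [0.3162, 0.4063, 0.2631]
eef_rot: [0.501, 0.865, 0.0, -0.0]
ft_force: [1.5, 0.0, 0.2]
width: 0.045
```

```bash
cat >> h.py <<'E'
from scipy.spatial.transform import Rotation as Ro
def go(tgt, ang=None):
    """tool-axis shift (share of .2 m) and z turn (share of 90deg) to world tgt with tool y along world angle ang (deg)"""
    s=r.read_state();Rm=Ro.from_quat(s['eef_rot']).as_matrix()
    d=Rm.T@(np.array(tgt)-s['ee_pos'])/.2
    a=np.degrees(np.arctan2(Rm[1,1],Rm[0,1]))
    turn=0
    if ang is not None:
        c=np.radians(ang);Y=np.array([np.cos(c),np.sin(c),0]);Z=np.array([0,0,-1.]);X=np.cross(Y,Z)
        turn=Ro.from_matrix(Rm.T@np.c_[X,Y,Z]).as_rotvec()/(np.pi/2)
    print('t',round(s['time'],2),'pos',np.round(s['ee_pos'],4),'yang',round(a,1),'F',np.round(s['ft_force'],1),'w',round(s['width'],3),'| shift',np.round(d,3),'turn',np.round(turn,3))
E
python3 - <<'E'
from h import *
go([.54,.09,.32],10)
E
```

```text
t 1.43 pos [0.3162 0.4063 0.2631] yang 29.8 F [1.5 0.  0.2] w 0.045 | shift [-1.929  0.185 -0.286] turn [ 0.   -0.    0.22]
```

Request:
play_rows(
  motion=[
    [-0.25,0.025,-0.04,0,0,0.05,16],
    [-0.5,0.05,-0.08,0,0,0.1,16],
    [-0.75,0.07,-0.12,0,0,0.15,16],
    [-1,0.1,-0.15,0,0,0.2,16],
  ],
)

```text
time: 1.92
ee_pos: [0.4337, 0.2433, 0.2932]
eef_rot: [0.629, 0.777, 0.001, -0.0]
ft_force: [0.7, 0.3, 0.6]
width: 0.0149
```

Run:
```python
from h import *
go([.54,.09,.32],10)
```

```text
t 1.93 pos [0.4337 0.2433 0.2932] yang 12.0 F [0.7 0.3 0.6] w 0.015 | shift [-0.86   0.361 -0.134] turn [ 0.001 -0.001  0.022]
```

Request:
play_rows(
  motion=[
    [-0.22,0.09,-0.04,0,0,0,16],
    [-0.44,0.18,-0.08,0,0,0,16],
    [-0.65,0.27,-0.12,0,0,0,16],
    [-0.86,0.36,-0.13,0,0,0,16],
    [-0.86,0.36,-0.13,0,0,0,16],
  ],
)

```text
time: 2.55
ee_pos: [0.5408, 0.0878, 0.3188]
eef_rot: [0.631, 0.776, -0.0, 0.001]
ft_force: [0.1, 0.8, 0.2]
width: 0.0139
```

Run:
```python
from h import *
p=eyes.camera('wrist');save(p,'w1')
go([.54,.09,.32],10)
for l,z in [('tray_deck',.06),('tray_lip',.06),('nut1',.06),('bolt1',.06),('bin',0)]:
    for d in eyes.landmark_of(p,l): print(l,round(d['p'],2),np.round(d['xy']),np.round(onz(p,d['xy'],z),3))
for l in('nut1','bolt1'):
    for d in eyes.regions_of(p,l): print('reg',l,round(d['p'],2),np.round(d['xy']),np.round(onz(p,d['xy'],.066),3),d['region'].sum())
```

```text
t 2.6 pos [0.5399 0.0902 0.3185] yang 11.9 F [ 0.1  0.2 -0.3] w 0.014 | shift [-0.001  0.    -0.007] turn [0.    0.    0.022]
tray_deck 0.75 [319. 178.] [0.543 0.072 0.06 ]
tray_lip 0.6 [315. 274.] [ 0.569 -0.085  0.06 ]
nut1 0.71 [327. 153.] [0.546 0.109 0.06 ]
nut1 0.41 [359. 129.] [0.582 0.15  0.06 ]
bolt1 0.73 [278. 131.] [0.475 0.124 0.06 ]
bolt1 0.64 [257. 181.] [0.455 0.049 0.06 ]
bin 0.82 [312. 276.] [ 0.572 -0.125 -0.   ]
bin 0.56 [158. 310.] [ 0.298 -0.257  0.   ]
reg nut1 0.43 [325. 150.] [0.543 0.113 0.066] 117
reg bolt1 0.65 [257. 183.] [0.458 0.047 0.066] 236
reg bolt1 0.55 [278. 133.] [0.475 0.123 0.066] 214
```

View pics/w1.png

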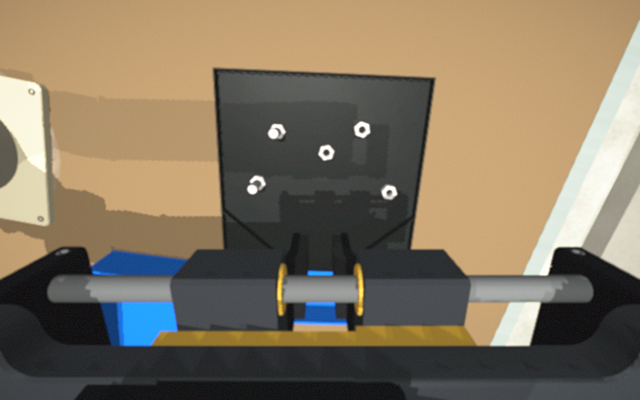

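The wrist view shows the nuts at (326,152), (362,129) and (389,192), and the bolts at (277,132) and (257,184). I'll refine these and fit the tray pose.

Run:
```python
from h import *
from scipy.optimize import least_squares
p=eyes.camera('wrist');t=eyes.camera('top')
cor=np.array([onz(p,c,.073)[:2] for c in [(215,68),(434,78)]]+[onz(t,c,.073)[:2] for c in [(229,135),(312,124),(328,212),(240,225)]])
loc=np.array([(-142,142),(142,142),(142,142),(142,-122),(-142,-122),(-142,142)])/1e3
print(np.round(cor,3))
f=lambda v,L:L@np.array([[np.cos(v[2]),np.sin(v[2])],[-np.sin(v[2]),np.cos(v[2])]])+v[:2]
v=least_squares(lambda v:(f(v,loc)-cor).ravel(),[.54,.065,.15]).x
print('tray',np.round(v,3),'deg',np.degrees(v[2]),'res',np.round(f(v,loc)-cor,3).tolist(),'lip',f(v,np.array([[0,-.15]])))
g=cv2.cvtColor(p['image'],cv2.COLOR_RGB2GRAY);m=(g>120).astype(np.uint8);m[:,:228]=0;m[:,425:]=0;m[:85]=0;m[225:]=0
n,_,st,ce=cv2.connectedComponentsWithStats(m)
for i in range(1,n):
    if st[i,4]>20:
        x,y,w,h,_a=st[i]; X=onz(p,ce[i],.068)[:2];c,s=np.cos(v[2]),np.sin(v[2])
        print(np.round(ce[i],1),st[i].tolist(),'world',np.round(X,4),'tray',np.round(np.array([[c,s],[-s,c]])@(X-v[:2]),4))
for X in [(.475,.124,.06),(.458,.047,.06)]:print('bolt tray',np.round(np.array([[c,s],[-s,c]])@(np.array(X[:2])-v[:2]),4))
```

```text
[[ 0.382  0.19 ]
 [ 0.656  0.238]
 [ 0.658  0.225]
 [ 0.696 -0.029]
 [ 0.426 -0.08 ]
 [ 0.384  0.181]]
tray [0.543 0.067 0.164] deg 9.423997488680241 res [[-0.003, -0.006], [0.003, -0.007], [0.001, 0.006], [0.006, -0.001], [-0.003, 0.004], [-0.004, 0.003]] lip [[ 0.5671606  -0.08053124]]
[277.  135.1] [269, 127, 18, 17, 209] world [0.4725 0.1242] tray [-0.0599  0.0675]
[362.5 133.8] [355, 126, 16, 17, 198] world [0.5855 0.1505] tray [0.0559 0.0749]
[326.6 156.3] [319, 149, 17, 16, 185] world [0.5446 0.1102] tray [0.009  0.0419]
[421.1 202.5] [415, 162, 10, 63, 332] world [0.6934 0.0738] tray [ 0.1498 -0.0184]
[256.  187.6] [247, 178, 19, 20, 221] world [0.4557 0.045 ] tray [-0.0894 -0.0079]
[388.8 196. ] [381, 189, 16, 15, 176] world [0.6448 0.0733] tray [ 0.1018 -0.011 ]
bolt tray [-0.0574  0.0669]
bolt tray [-0.0868 -0.0063]
```

```bash
cat >> h.py <<'E'
V=np.array([.543,.065]);TH=np.radians(9.5)
def T(x,y,z=None):
    c,s=np.cos(TH),np.sin(TH);w=np.array([[c,-s],[s,c]])@np.array([x,y])/1e3+V
    return np.r_[w,z]
def inT(X):
    c,s=np.cos(TH),np.sin(TH);return np.array([[c,s],[-s,c]])@(np.array(X[:2])-V)*1e3
E
python3 - <<'E'
from h import *
go(T(9,78,.12),9.5);go(T(9,78,.065),9.5);print(T(9,78,.065),T(9,-148,.065))
E
```

```text
t 3.05 pos [0.5393 0.0921 0.3186] yang 12.2 F [-0.4  0.5 -0.3] w 0.014 | shift [0.251 0.053 0.993] turn [ 0.   -0.    0.03]
t 3.05 pos [0.5393 0.0921 0.3186] yang 12.2 F [-0.4  0.5 -0.3] w 0.014 | shift [0.251 0.053 1.268] turn [ 0.   -0.    0.03]
[0.53900286 0.14341571 0.065     ] [ 0.57630362 -0.07948484  0.065     ]
```

Request:
play_rows(
  motion=[
    [0.1,0.02,0.25,0,0,0.01,16],
    [0.2,0.05,0.5,0,0,0.02,16],
    [0.25,0.05,0.75,0,0,0.03,16],
    [0.25,0.05,0.99,0,0,0.03,16],
    [0.25,0.05,0.99,0,0,0.03,16],
  ],
)

```text
time: 3.68
ee_pos: [0.5364, 0.1422, 0.1178]
eef_rot: [0.646, 0.763, -0.003, -0.001]
ft_force: [-0.7, 0.1, 0.5]
width: 0.0143
```

Run:
```python
from h import *
go(T(9,78,.065),9.5);p=eyes.camera('scene');cv2.imwrite('pics/s1.png',cv2.resize(p['image'][170:290,260:440,::-1],None,fx=4,fy=4))
go(T(9,78,.065),9.5)
```

```text
t 3.67 pos [0.5364 0.1422 0.1178] yang 9.4 F [-0.7  0.1  0.5] w 0.014 | shift [0.004 0.015 0.264] turn [-0.004  0.001 -0.001]
t 3.73 pos [0.5382 0.1424 0.1205] yang 9.4 F [0.1 0.2 1. ] w 0.014 | shift [0.004 0.005 0.277] turn [-0.001  0.    -0.001]
```

View pics/s1.png

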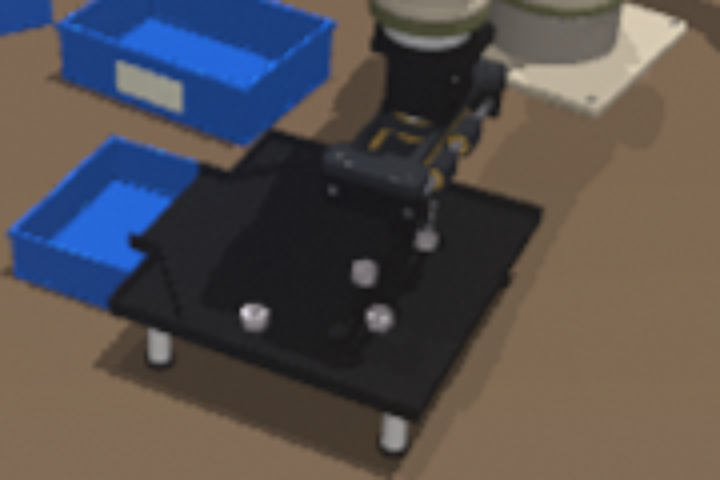

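The scene crop shows all three nuts and both bolts undisturbed, and the gripper is over the far side of the tray. I'll descend behind the middle nut.

Request:
play_rows(
  motion=[
    [0.0,0.0,0.14,0,0,0,16],
    [0.0,0.0,0.27,0,0,0,16],
    [0.0,0.0,0.27,0,0,0,16],
  ],
)

```text
time: 4.1
ee_pos: [0.5391, 0.1427, 0.0676]
eef_rot: [0.647, 0.763, 0.0, 0.0]
ft_force: [-0.1, 0.7, 1.8]
width: 0.0139
```

Run:
```python
from h import *
go(T(9,0,.065),9.5);go(T(9,-148,.065),9.5)
```

```text
t 4.1 pos [0.5391 0.1427 0.0676] yang 9.4 F [-0.1  0.7  1.8] w 0.014 | shift [-0.387  0.001  0.013] turn [ 0.    -0.    -0.001]
t 4.1 pos [0.5391 0.1427 0.0676] yang 9.4 F [-0.1  0.7  1.8] w 0.014 | shift [-1.127  0.002  0.013] turn [ 0.    -0.    -0.001]
```

Request:
play_rows(
  motion=[
    [-0.05,0,0,0,0,0,16],
    [-0.15,0,0,0,0,0,16],
    [-0.28,0,0,0,0,0,16],
    [-0.42,0,0,0,0,0,16],
    [-0.56,0,0,0,0,0,16],
  ],
)

```text
time: 4.72
ee_pos: [0.5584, 0.0307, 0.0688]
eef_rot: [0.647, 0.763, 0.001, 0.001]
ft_force: [0.6, 0.8, 0.0]
width: 0.0139
```

Run:
```python
from h import *
go(T(9,-148,.065),9.5)
p=eyes.camera('scene');cv2.imwrite('pics/s2.png',cv2.resize(p['image'][170:290,260:440,::-1],None,fx=4,fy=4))
go(T(9,-148,.065),9.5)
```

```text
t 4.72 pos [0.5584 0.0307 0.0688] yang 9.4 F [0.6 0.8 0. ] w 0.014 | shift [-0.558 -0.002  0.019] turn [ 0.002 -0.    -0.001]
t 4.78 pos [0.5588 0.026  0.0689] yang 9.1 F [-0.4 -3.4  0.8] w 0.014 | shift [-0.535  0.003  0.021] turn [ 0.002  0.001 -0.004]
```

View pics/s2.png

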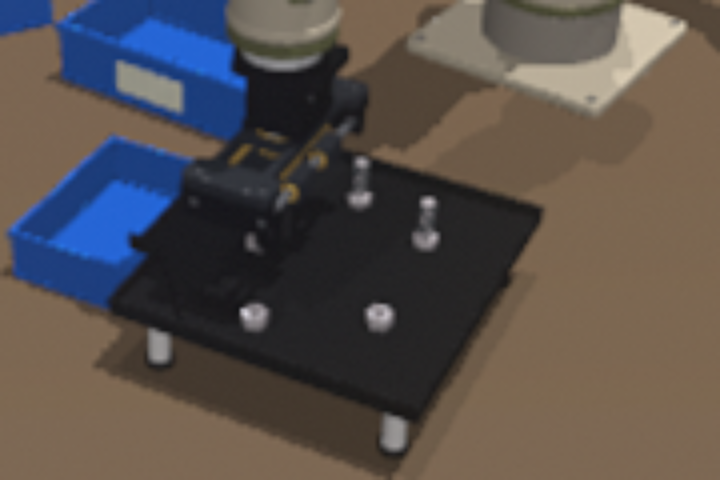

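The nut at crop (255,240) is moving ahead of the fingers, and both bolts are standing. I'll continue slightly lower.

Request:
play_rows(
  motion=[
    [-0.12,0,0.01,0,0,0,16],
    [-0.24,0,0.015,0,0,0,16],
    [-0.36,0,0.02,0,0,0,16],
    [-0.48,0,0.02,0,0,0,16],
    [-0.58,0,0.02,0,0,0,16],
  ],
)

```text
time: 5.4
ee_pos: [0.5771, -0.084, 0.0646]
eef_rot: [0.647, 0.762, 0.001, 0.001]
ft_force: [0.6, 0.7, -0.4]
width: 0.0139
```

Run:
```python
from h import *
for i in range(3): p=eyes.camera('top')
go(T(9,-160,.11),9.5)
save(p,'t2');cv2.imwrite('pics/t2.png',cv2.resize(p['image'][110:240,220:380,::-1],None,fx=4,fy=4))
print(inT(r.read_state()['ee_pos']))
```

```text
t 5.55 pos [ 0.5767 -0.0837  0.0641] yang 9.3 F [ 0.2  0.9 -0.2] w 0.014 | shift [-0.039  0.002 -0.23 ] turn [ 0.001  0.    -0.002]
[   8.7479925  -152.18574591]
```

View pics/t2.png

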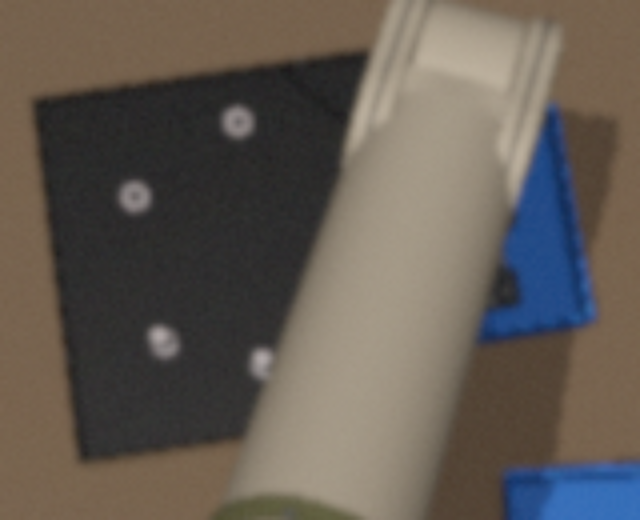

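Request:
play_rows(
  motion=[
    [0.03,0,-0.14,0,0,0,16],
    [0.1,0,-0.28,0,0,0,16],
    [0.35,0,-0.28,0,0,0,16],
    [0.65,0,-0.28,0,0,0,16],
    [0.95,0.1,-0.28,0,0,0.05,16],
  ],
)

```text
time: 6.18
ee_pos: [0.5638, 0.1104, 0.1199]
eef_rot: [0.677, 0.736, 0.001, -0.0]
ft_force: [1.0, 0.6, -0.3]
width: 0.0139
```

Run:
```python
from h import *
p=eyes.camera('wrist')
p=eyes.camera('wrist');cv2.imwrite('pics/w2.png',p['image'][:,:,::-1])
for d in eyes.landmark_of(p,'nut1'): print(round(d['p'],2),np.round(d['xy']),np.round(onz(p,d['xy'],.06),3),inT(onz(p,d['xy'],.06)),inT(onz(p,d['xy'],.0)))
go(T(61,109,.115),0.5);go(T(61,109,.065),0.5)
```

```text
0.7 [352. 182.] [0.586 0.15  0.06 ] [56.3915136  76.71438375] [61.84729857 61.84507319]
t 6.33 pos [0.5642 0.1133 0.1191] yang 5.4 F [ 0.4 -1.  -0.5] w 0.014 | shift [0.335 0.137 0.021] turn [ 0.    -0.001  0.054]
t 6.33 pos [0.5642 0.1133 0.1191] yang 5.4 F [ 0.4 -1.  -0.5] w 0.014 | shift [0.334 0.137 0.271] turn [ 0.    -0.001  0.054]
```

View pics/w2.png

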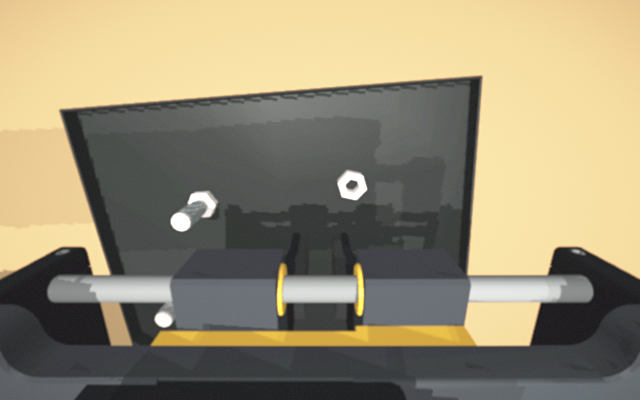

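The wrist view shows nut A at (352,184), which is tray (56,77) as expected, and the bolt at (200,205) is upright. I'll go behind the nut and down.

Request:
play_rows(
  motion=[
    [0.17,0.07,0,0,0,0.03,16],
    [0.33,0.14,0.01,0,0,0.055,16],
    [0.33,0.14,0.1,0,0,0.055,16],
    [0.33,0.14,0.27,0,0,0.055,16],
    [0.33,0.14,0.27,0,0,0.055,16],
  ],
)

```text
time: 6.95
ee_pos: [0.5857, 0.1742, 0.0629]
eef_rot: [0.708, 0.707, -0.001, -0.0]
ft_force: [-0.1, -0.5, 0.9]
width: 0.014
```

Run:
```python
from h import *
print(inT(r.read_state()['ee_pos']));go(T(20,-152,.065),0.5)
```

```text
[ 60.17496874 100.63546212]
t 6.95 pos [0.5857 0.1742 0.0629] yang -0.1 F [-0.1 -0.5  0.9] w 0.014 | shift [-1.279  0.012 -0.008] turn [-0.001  0.001 -0.006]
```

Request:
play_rows(
  motion=[
    [-0.05,0,-0.01,0,0,0,16],
    [-0.16,0,-0.01,0,0,0,16],
    [-0.29,0,-0.01,0,0,0,16],
    [-0.43,0,-0.01,0,0,0,16],
    [-0.57,0,-0.01,0,0,0,16],
  ],
)

```text
time: 7.58
ee_pos: [0.5867, 0.0588, 0.0674]
eef_rot: [0.708, 0.706, 0.0, 0.0]
ft_force: [0.5, -0.7, 0.8]
width: 0.0137
```

Run:
```python
from h import *
p=eyes.camera('scene')
for d in eyes.landmark_of(p,'nut1'): print(round(d['p'],2),np.round(d['xy']),inT(onz(p,d['xy'],.06)))
print(inT(r.read_state()['ee_pos']));go(T(20,-152,.065),0.5)
```

```text
0.37 [322. 249.] [ 95.98745282 -13.36135507]
[ 41.60493613 -16.45479148]
t 7.67 pos [0.5868 0.0556 0.0675] yang -0.4 F [-0.4 -0.5  0.3] w 0.014 | shift [-0.686  0.01   0.013] turn [ 0.001  0.001 -0.01 ]
```

Request:
play_rows(
  motion=[
    [-0.14,0,0.01,0,0,0,16],
    [-0.28,0,0.01,0,0,0,16],
    [-0.42,0,0.01,0,0,0,16],
    [-0.56,0,0.01,0,0,0,16],
    [-0.7,0,0.01,0,0,0,16],
  ],
)

```text
time: 8.3
ee_pos: [0.5864, -0.0797, 0.0651]
eef_rot: [0.707, 0.707, 0.0, 0.0]
ft_force: [0.7, -0.3, 0.1]
width: 0.0141
```

Request:
play_rows(
  motion=[
    [0,0,0,0,0,0,16],
    [0.02,0,-0.1,0,0,0,16],
    [0.1,0,-0.28,0,0,0,16],
    [0.4,0,-0.28,0,0,0.06,16],
    [0.68,0.1,-0.28,0,0,0.15,16],
  ],
)

```text
time: 8.93
ee_pos: [0.6068, 0.0609, 0.1231]
eef_rot: [0.787, 0.618, 0.002, -0.0]
ft_force: [0.0, 0.1, -0.7]
width: 0.014
```

Run:
```python
from h import *
for i in range(3):p=eyes.camera('scene')
for d in eyes.landmark_of(p,'nut1'): print(round(d['p'],2),np.round(d['xy']),inT(onz(p,d['xy'],.06)))
cv2.imwrite('pics/s3.png',cv2.resize(p['image'][170:290,260:440,::-1],None,fx=4,fy=4))
print(inT(r.read_state()['ee_pos']))
go(T(124,20,.12),-26.5);go(T(124,20,.065),-26.5)
```

```text
0.57 [323. 251.] [104.80854681  -6.36734318]
0.57 [293. 227.] [  42.97834541 -152.91445616]
[ 62.23582756 -14.9017756 ]
t 9.12 pos [0.6068 0.0606 0.1216] yang -13.2 F [-0.  -0.6 -1. ] w 0.014 | shift [0.28  0.217 0.008] turn [ 0.    -0.     0.147]
t 9.12 pos [0.6068 0.0606 0.1216] yang -13.2 F [-0.  -0.6 -1. ] w 0.014 | shift [0.28  0.217 0.283] turn [ 0.    -0.     0.147]
```

View pics/s3.png

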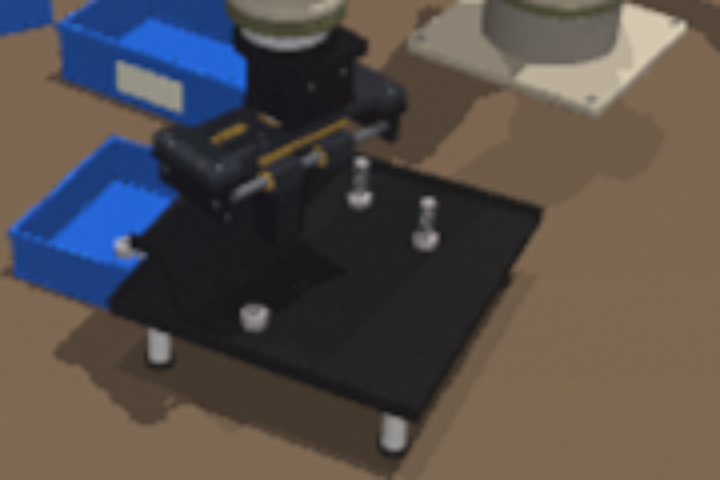

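A nut shows at crop (125,245) by the lip corner. It is either in the bin or at the edge, and I'll check that once the view is clear. The last nut is too close to the side rim to get behind it diagonally. I'll lower the open fingers astride it and push it sideways with the outer finger first.

Run:
```python
from h import *
go(T(93.5,-9,.12),9.5)
c=r.read_state()
```

```text
t 9.12 pos [0.6068 0.0606 0.1216] yang -13.2 F [-0.  -0.6 -1. ] w 0.014 | shift [0.088 0.133 0.008] turn [ 0.    -0.    -0.253]
```

Request:
play_rows(
  motion=[
    [0.03,0.04,0,0,0,-0.08,57],
    [0.06,0.09,0,0,0,-0.16,57],
    [0.09,0.13,0,0,0,-0.25,57],
    [0.09,0.13,0,0,0,-0.25,57],
    [0.09,0.13,0,0,0,-0.25,57],
  ],
)

```text
time: 9.75
ee_pos: [0.6359, 0.0684, 0.121]
eef_rot: [0.651, 0.759, 0.0, 0.0]
ft_force: [0.3, 0.7, -0.2]
width: 0.0486
```

Run:
```python
from h import *
for i in range(4):p=eyes.camera('wrist')
cv2.imwrite('pics/w3.png',p['image'][:,:,::-1])
for d in eyes.landmark_of(p,'nut1'): print(round(d['p'],2),np.round(d['xy']),inT(onz(p,d['xy'],.06)))
print(inT(r.read_state()['ee_pos']));go(T(93.5,-9,.065),9.5)
```

```text
0.6 [330. 209.] [100.63201532  -7.3373669 ]
[ 92.42809159 -11.23952693]
t 10.0 pos [0.636  0.0692 0.1207] yang 8.9 F [ 0.3 -0.5 -0.5] w 0.049 | shift [0.011 0.005 0.278] turn [ 0.    -0.    -0.007]
```

View pics/w3.png

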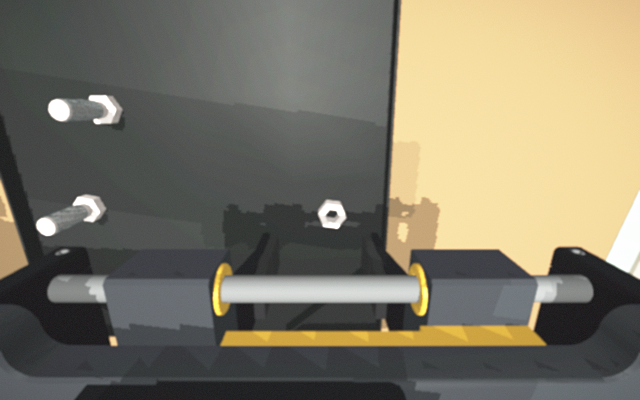

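The nut is at (331,213), tray (101,-7), and the rim is about 40 mm to its right. The outer finger fits between them, so I'll lower.

Request:
play_rows(
  motion=[
    [0.01,0,0.08,0,0,0,57],
    [0.02,0,0.16,0,0,0,57],
    [0.02,0,0.23,0,0,0,57],
    [0.02,0,0.27,0,0,0,57],
    [0.02,0,0.27,0,0,0,57],
  ],
)

```text
time: 10.62
ee_pos: [0.6352, 0.0731, 0.0657]
eef_rot: [0.65, 0.76, -0.001, -0.0]
ft_force: [1.0, -0.4, 0.3]
width: 0.0494
```

Run:
```python
from h import *
print(inT(r.read_state()['ee_pos']));go(T(20,-8,.065),9.5)
```

```text
[92.26396456 -7.26569238]
t 10.62 pos [0.6352 0.0731 0.0657] yang 9.0 F [ 1.  -0.4  0.3] w 0.049 | shift [-0.007 -0.361  0.004] turn [-0.001  0.    -0.006]
```

Request:
play_rows(
  motion=[
    [0,-0.08,0,0,0,0,57],
    [0,-0.17,0,0,0,0,57],
    [0,-0.26,0,0,0,0,57],
    [0,-0.33,0,0,0,0,57],
    [0,-0.36,0,0,0,0,57],
  ],
)

```text
time: 11.25
ee_pos: [0.5644, 0.0619, 0.0672]
eef_rot: [0.65, 0.76, 0.001, 0.0]
ft_force: [0.6, 0.7, 0.3]
width: 0.0497
```

Request:
play_rows(
  motion=[
    [0,0,0,0,0,0,57],
    [0,0,-0.1,0,0,0,57],
    [0,0,-0.28,0,0,0,57],
    [0.1,0.0,-0.28,0,0,0,16],
    [0.2,0.0,-0.28,0,0,0,16],
  ],
)

```text
time: 11.88
ee_pos: [0.5591, 0.1021, 0.1232]
eef_rot: [0.65, 0.76, 0.001, 0.0]
ft_force: [-0.1, 0.5, -0.3]
width: 0.0369
```

Run:
```python
from h import *
for i in range(4):p=eyes.camera('wrist')
cv2.imwrite('pics/w4.png',p['image'][:,:,::-1])
for d in eyes.landmark_of(p,'nut1'): print(round(d['p'],2),np.round(d['xy']),inT(onz(p,d['xy'],.06)))
p=eyes.camera('scene')
for d in eyes.landmark_of(p,'nut1'): print('s',round(d['p'],2),np.round(d['xy']),inT(onz(p,d['xy'],.06)),inT(onz(p,d['xy'],.003)))
print(inT(r.read_state()['ee_pos']));go(T(35,30,.12),9.5)
```

```text
0.56 [338. 253.] [36.00396838 -1.41032049]
s 0.57 [292. 231.] [  60.25252016 -146.04846005] [  -3.5084059  -186.37488167]
s 0.37 [334. 242.] [44.87785303  3.37574882] [-20.02643379 -25.83851169]
[21.14645949 32.218593  ]
t 12.22 pos [0.5585 0.1003 0.1225] yang 8.9 F [-0.2  0.4  0.9] w 0.016 | shift [-0.01   0.069  0.013] turn [ 0.     0.    -0.007]
```

View pics/w4.png

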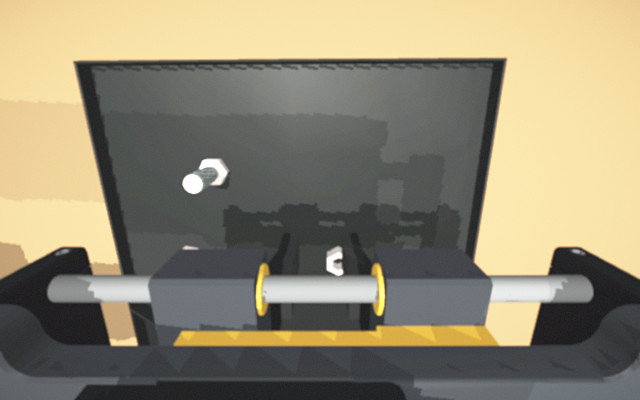

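Nut C is at (336,262), about tray (36,-7). The nut seen by the lip projects to the bin floor. I'll go in behind C for the final push.

Run:
```python
from h import *
go(T(41,27,.065),.5)
```

```text
t 12.22 pos [0.5585 0.1003 0.1225] yang 8.9 F [-0.2  0.4  0.9] w 0.016 | shift [-0.025  0.1    0.288] turn [0.    0.    0.093]
```

Request:
play_rows(
  motion=[
    [-0.02,0.05,0,0,0,0.05,16],
    [-0.02,0.1,0.04,0,0,0.09,16],
    [-0.02,0.1,0.14,0,0,0.09,16],
    [-0.02,0.1,0.28,0,0,0.09,16],
    [-0.02,0.1,0.28,0,0,0.09,16],
  ],
)

```text
time: 12.85
ee_pos: [0.5774, 0.0996, 0.0648]
eef_rot: [0.702, 0.712, -0.002, -0.001]
ft_force: [-1.0, -0.2, 0.1]
width: 0.0143
```

Run:
```python
from h import *
print(inT(r.read_state()['ee_pos']));go(T(12,-153,.065),.5)
```

```text
[39.59425452 28.45337049]
t 12.85 pos [0.5774 0.0996 0.0648] yang 0.8 F [-1.  -0.2  0.1] w 0.014 | shift [-0.918  0.001  0.001] turn [-0.002  0.001  0.003]
```

Request:
play_rows(
  motion=[
    [-0.05,0,0,0,0,0,16],
    [-0.14,0,0,0,0,0,16],
    [-0.25,0,0,0,0,0,16],
    [-0.37,0,0,0,0,0,16],
    [-0.49,0,0,0,0,0,16],
  ],
)

```text
time: 13.48
ee_pos: [0.5804, 0.0003, 0.0676]
eef_rot: [0.702, 0.712, 0.001, 0.0]
ft_force: [0.6, 0.0, -0.3]
width: 0.014
```

Request:
play_rows(
  motion=[
    [-0.12,0,0.01,0,0,0,16],
    [-0.24,0,0.01,0,0,0,16],
    [-0.36,0,0.01,0,0,0,16],
    [-0.45,0,0.01,0,0,0,16],
    [-0.45,0,0.01,0,0,0,16],
  ],
)

```text
time: 14.1
ee_pos: [0.5814, -0.0896, 0.0651]
eef_rot: [0.703, 0.711, 0.0, 0.0]
ft_force: [-0.5, 0.7, -0.1]
width: 0.0139
```

Request:
play_rows(
  motion=[
    [0.03,0,-0.14,0,0,0,16],
    [0.12,0,-0.4,0,0,0,16],
    [0.4,0,-0.7,0,0,0,16],
    [0.7,0,-0.9,0,0,0,16],
    [1,0,-1,0,0,0,16],
  ],
)

```text
time: 14.72
ee_pos: [0.5789, 0.0887, 0.2553]
eef_rot: [0.702, 0.712, 0.001, 0.0]
ft_force: [0.9, 0.6, -0.1]
width: 0.014
```

Request:
play_rows(
  motion=[
    [0.25,0,0,0,0,0,16],
    [0.5,0,0,0,0,0,16],
    [0.75,0,0,0,0,0,16],
    [1,0,0,0,0,0,16],
  ],
)

```text
time: 15.22
ee_pos: [0.5749, 0.2893, 0.2531]
eef_rot: [0.701, 0.713, 0.0, -0.0]
ft_force: [1.3, -0.0, -0.3]
width: 0.014
```

Run:
```python
from h import *
p=eyes.camera('top');q=eyes.camera('scene')
a=cv2.resize(p['image'][110:240,220:380],(400,325));b=cv2.resize(q['image'][170:290,260:380],(400,400))
a=cv2.copyMakeBorder(a,0,75,0,0,cv2.BORDER_CONSTANT)
cv2.imwrite('pics/f.png',np.hstack([a,b])[:,:,::-1])
for n,i in(('t',p),('s',q)):
  for l in('nut1','bolt1'):
    for d in eyes.landmark_of(i,l): print(n,l,round(d['p'],2),np.round(d['xy']),inT(onz(i,d['xy'],.06)),inT(onz(i,d['xy'],.003)))
go([.5,.3,.3],9)
```

```text
t nut1 0.59 [330. 168.] [  -4.95335971 -151.17987922] [   5.90309891 -154.38586875]
t nut1 0.59 [340. 166.] [  -3.4792944  -184.52718412] [   7.438592   -189.12283451]
t nut1 0.42 [337. 157.] [  23.98461073 -178.39803336] [  36.04698285 -182.73826758]
t bolt1 0.38 [260. 193.] [-48.7673067   70.65822111] [-39.73667861  76.69674855]
t bolt1 0.36 [287. 202.] [-88.63899612  -7.56518145] [-81.26991538  -4.78640773]
t bolt1 0.26 [444. 181.] [ -98.34457539 -489.60534633] [ -91.37994904 -506.91432342]
s nut1 0.34 [289. 226.] [  41.34483058 -170.14981395] [ -23.82219489 -212.26856981]
s bolt1 0.62 [353. 218.] [-103.95318241    3.93250105] [-179.92551808  -25.24035572]
s bolt1 0.56 [366. 227.] [-77.27514309  63.04779054] [-151.26352534   38.27113319]
t 15.53 pos [0.5759 0.2857 0.2531] yang 0.8 F [ 1.4 -0.4  0.2] w 0.014 | shift [ 0.077 -0.378 -0.235] turn [ 0.     0.    -0.091]
```

View pics/f.png

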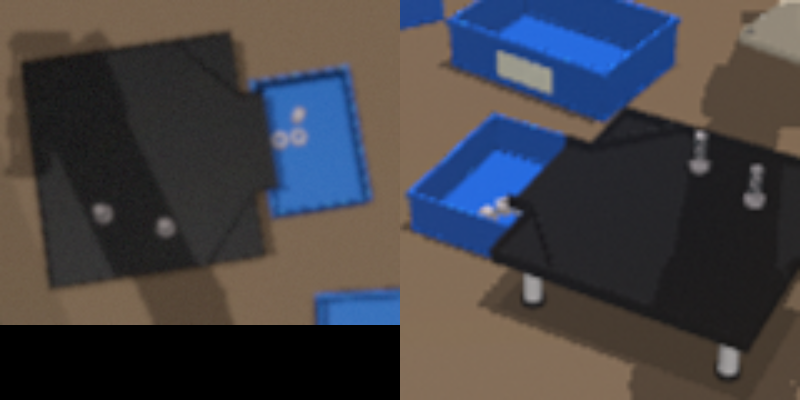

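In the final pictures the top view shows three nuts over the blue bin at crop (280,140), (299,137) and (298,115). The scene view shows an empty deck and lip edge with both bolts upright. The nut nearest the lip is hidden there, which fits it lying on the bin floor, because on the lip it would be visible. I'm handing in.

Run:
```python
from h import *
print(job.close_job())
```

```text
the job is handed in; nothing more can be done
None
```

All three nuts are in the blue bin under the lip, and I handed the job in at about 15.5 s of the 51 s allowed.

**How it was done:** I pushed each nut along the deck with the fingers nearly shut and never gripped one. The nut near the side rim was first slid sideways with one finger, because there was no room to get behind it.

**Last checks:**
- **Nuts:** the top camera showed all three inside the bin. The scene camera showed only two, because the lip hides where the third would lie. It also showed nothing left on the deck or the lip edge.
- **Bolts:** both were still standing, in both cameras. The network's positions for them differed by about 15–30 mm between cameras. I put that down to it marking the shanks, and the top view matched where they started.
- **Bottle and screwdriver:** the arm never came near either one, but I did not check them again at the end.
- **Forces:** readings stayed under 4 N throughout.

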